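# Start the desk camera and hold its mast at full height

## Robot

A 7-joint arm with a two-finger parallel gripper is mounted at the origin on a cart in front of the work surface, level with it; the furniture and walls round the work are solid. World frame = base frame: x ahead of the robot, y to its left, z up, the work surface at z = 0. Lengths are in m, angles in rad, forces in N, time in s.
With the tool pointing down it reaches from about 0.4 to 0.85 m from the base axis. Payload 10.4 kg.
Tool frame: the origin (TCP) lies between the finger pads; the fingertips stand tcp_to_tips ahead of it and the grasp point (between the pads) lies 8 mm behind it (tcp_to_tips is the distance from the TCP to the fingertips, in m); z points along the fingers, y is the line along which they close (so a half turn about z gives the same grasp; the last joint's range is limited). The gripper opens to 85 mm and grips with 20 to 120 N. Pads are 22 mm wide; open, the fingers measure 114 mm over their backs; the gripper's body (76 mm by 85 mm) begins 54 mm behind the grasp point. The pads swing forward as they close: fully open they stand 13 mm farther back than shut.
Start: joints at [-1.304, 0.332, -0.065, 1.46, 0.022, 1.35, -0.088], TCP at [0.179, 0.599, 0.242] pointing down, gripper open.
Joint ranges: [-2.6, 2.6], [-0.5, 2.12], [-1.47, 1.34], [0.16, 2.42], [-1.27, 4.41], [0.06, 2.06], [-2.6, 2.6]. Speed limits (rad/s): [2.22, 2.22, 2.79, 2.79, 3.14, 3.14, 3.14].

## Interface

Orientations are given as a unit quaternion [x, y, z, w].
In Python, from workcell import * gives the robot as it stands.
- The arm moves only by the tool apply_moves, never from a script. Its argument "rows" is a list of rows, each an object of numbers: "x", "y", "z": the shift along the tool's x, y, z in mm; "ax", "ay", "az": the turn, a rotation vector about the tool's x, y, z in degrees; "gripper": the closure, from 0 (fully open) to 1 (shut). A call has 1 to 5 rows; each row shifts and turns the commanded pose from where the row before left it, along the tool's axes as they then stand; what a row does not reach is not made up. A row lasts 1/12 s, in which the tool goes at most 41.7 mm and 7.16 degrees, less where a joint would pass 70% of its speed; a pose out of reach is approached as far as the arm can. A call with a gripper value outside its range is refused whole. The fingers move at their own pace and stop on an object; "newtons" is the grip in N (left out, the last holds). Time passes only in rows, so rows that do not move let the fingers close. It gives the time, the measured TCP pose, the force, the opening and the grip force at its end, in the units of the state.
- get_obs(): the state, without advancing time (a new reading comes with each control period).
- camera(name): name is "scene" or "top" or "wrist"; returns a dict with "color" (420x560x3 uint8, red, green, blue), "fov_y" (degrees; the focal length in pixels is half the picture's height over the tangent of half this angle, whatever the lens; pixels are square), "cx", "cy" (the principal point, pixels), "rvec" (rotation vector, rad) and "tvec" (3), from world to camera coordinates, as OpenCV has them. Camera axes: x right, y down, z forward; pixel columns grow to the right and rows downward; lengths in m; the calibration is good to about 2 mm. A picture is of the moment at which its call begins. There is no depth.
- hand_in(): hands the job in; it is judged then, once.
The state is a dict: "clock": time; "joint_pos": joint angles; "joint_velocities": joint speeds; "tau": joint torques, N m; "position": TCP position; "ee_rot": TCP orientation; "ft_force": force on the tool from outside, world axes, zero at the start; "torque": the same for the moment, N m; "grip_width": opening from 0.0 (shut) to 1.0 (fully open); "grasp_force": force on a finger pad.
Only numpy, scipy, OpenCV 4.12 (cv2) and the standard library are available. Lean on these libraries where they do the work, as an engineer would, in place of code of your own. Each camera call takes 0.05 s, during which the arm holds its last target. There are 200 camera calls.

## Task

Set the desk camera up for an overview shot: on the control pad press the green key, then the yellow, then the blue, one at a time, each fully down and let up again, and leave the red key alone. Then squeeze the orange release button on the side of the camera head (mast still down), draw the head straight up past the first stop to the second, with both sections of the mast fully out, and finish holding it there, because the mast sinks back if it is let go. Leave the phone, the tin, the tape measure and the eraser where they lie.

Things in the scene. Friction and masses are not known exactly. Their poses are not given: they have to be found in the camera images.
- control_pad: flat dark pad, 132 x 132 x 11 mm, fixed to the desk at any yaw within 0.4 rad; origin at the centre of its underside. It carries four round push keys 24 mm across (green, yellow, blue, red), at the corners of a 58 mm square parallel to its sides; which colour is at which corner varies
- key_green_top (a point): centre of the top of the green key's cap (24 mm across, 33 mm above the desk when up, standing 10 mm proud of its 40 mm round housing); it moves with the key
- key_yellow_top (a point): centre of the top of the yellow key's cap (24 mm across, 33 mm above the desk when up, standing 10 mm proud of its 40 mm round housing); it moves with the key
- key_blue_top (a point): centre of the top of the blue key's cap (24 mm across, 33 mm above the desk when up, standing 10 mm proud of its 40 mm round housing); it moves with the key
- key_red_top (a point): centre of the top of the red key's cap (24 mm across, 33 mm above the desk when up, standing 10 mm proud of its 40 mm round housing); it moves with the key; this key is not to be pressed
- key_green (a joint): travel of the green key: 0 = up, 0.006 m = fully down (straight down, about 5 N); springs back when released
- key_yellow (a joint): travel of the yellow key: 0 = up, 0.006 m = fully down (straight down, about 5 N); springs back when released
- key_blue (a joint): travel of the blue key: 0 = up, 0.006 m = fully down (straight down, about 5 N); springs back when released
- key_red (a joint): travel of the red key: 0 = up, 0.006 m = fully down (straight down, about 5 N); springs back when released
- camera_mast: foot of the camera mast: dark round foot 110 mm across, fixed to the desk, with an upright aluminium sleeve 41 mm across whose top is 79 mm above the desk; origin at the centre of the underside, z up the mast
- camera_head: the white camera head: origin at the middle of a block 44 mm (x) by 26 mm (y) by 60 mm (z) on top of the mast; the origin is 117 mm above the desk when the mast is down, 227 mm when fully out. Its -x face carries a black lens that stands 9 mm out; its +y face carries the orange release button, its -y face a dark rubber pad. x and y axes are level and turn with the mast (y is the line along which to squeeze)
- release_button (a joint): travel of the orange button on the +y face of the camera head: 0 = out, 0.005 m = fully in, moving towards -y of camera_head; 2 N starts it, 7 N brings it fully in, and it springs out when let go. A latch keeps the mast down until it is more than about 3 mm in, so squeeze the head between button and -y face and lift without letting go; a grip of about 30 N holds it well
- button_face (a point): centre of the orange button's outer face, 18 mm wide and 36 mm high, level with the camera_head origin; it stands 6.5 mm out of the head's +y face when out and 1.5 mm when fully in, so the width to grip (button face to -y face) is 32.5 mm before and 27.5 mm after
- upper_section (a joint): upper section of the mast: 0 = in, 0.055 m = fully out (first stop). Lifting it takes about 3 to 5 N; a spring draws it back
- mid_tube (a joint): lower section of the mast: 0 = in, 0.055 m = fully out (second stop, solid). It follows only when the upper section is fully out and the pull rises to about 8 to 10 N; a spring draws it back. Both sections out lift the head by 110 mm
- phone: black phone 148 x 72 x 8 mm lying flat; origin at the centre of its underside; bystander
- wax_tin: round light grey tin 49 mm across, 19 mm high; origin at the centre of its underside; bystander
- tape_measure: dark tape measure 32 x 69 x 60 mm; origin at the centre of its underside; bystander
- eraser: blue and white eraser 23 x 50 x 12 mm; origin at the centre of its underside; bystander
Mind the look-alikes: they are no part of the job. Of the things that look like the camera_mast, the middle-sized one is meant.

How it is judged:
On the way, in this order (a step that is already met when the one before it is completed fails the run):
1. the green key is pressed fully down, alone (value of joint key_green above 0.0045 m and value of joint each of key_yellow, key_blue, key_red below 0.0015 m), for 0.02 s.
2. the yellow key is pressed fully down, alone (value of joint key_yellow above 0.0045 m and value of joint each of key_green, key_blue, key_red below 0.0015 m), for 0.02 s.
3. the blue key is pressed fully down, alone (value of joint key_blue above 0.0045 m and value of joint each of key_green, key_yellow, key_red below 0.0015 m), for 0.02 s.
4. all keys are up and the fingers squeeze the release button in while the mast is still down (value of joint each of key_green, key_yellow, key_blue, key_red below 0.0015 m and value of joint release_button above 0.003 m and value of joint each of upper_section, mid_tube below 0.006 m and contact force between the fingers and camera_head above 2 N), for 0.05 s.
5. the upper section is drawn out to the first stop (value of joint upper_section above 0.05 m), for 0.05 s.
At the end, for the whole second after the job is handed in: The fingers still hold the camera head (more than 2 N), both sections of the mast are out to within 4 mm of their stops and the head is at rest; all keys are up and the four bystanders are within 25 mm of where they lay (value of joint upper_section between 0.051 and 0.06 m and value of joint mid_tube between 0.051 and 0.06 m and linear speed of camera_head below 0.02 m/s and contact force between the fingers and camera_head above 2 N and value of joint each of key_green, key_yellow, key_blue, key_red below 0.0015 m and distance of each of phone, wax_tin, tape_measure, eraser from where it was at the start of the episode below 0.025 m); the arm keeps its last pose, push and grip.
It fails at once if the red key is pressed (value of joint key_red above 0.002 m).
It fails at once if two keys are down together (value of joint each of key_green, key_yellow above 0.002 m or value of joint each of key_green, key_blue above 0.002 m or value of joint each of key_yellow, key_blue above 0.002 m).
It fails at once if the phone, the tin, the tape measure or the eraser is moved by more than 25 mm (distance of any of phone, wax_tin, tape_measure, eraser from where it was at the start of the episode above 0.025 m).
It also fails if it takes over 58 s, if anything falls off the work surface, if the arm or the gripper's body presses on something with over 40 N, if the wrist force passes 120 N, or if a joint passes its speed limit or range.

## Working session

There is one attempt and no reset: what is moved stays moved. The work goes in short steps, Python scripts to look and compute and a tool call to move; the robot and the scene stay as the last step left them, time stands still between calls to the robot, and variables do not carry over. Pictures are saved under pics/ and viewed, at most 10 in all, crops included, and the job is handed in when it is done.

Besides the shell and the picture viewer there is one more tool, called after "Call:" as name(argument=value, ...) on one line, values as JSON. apply_moves: Moves the arm, as the interface text tells. Its arguments: {"type":"object","properties":{"rows":{"type":"array","items":{"type":"object","properties":{"x":{"type":"number"},"y":{"type":"number"},"z":{"type":"number"},"ax":{"type":"number"},"ay":{"type":"number"},"az":{"type":"number"},"gripper":{"type":"number"}}}},"newtons":{"type":"number"}},"required":["rows"]}

```bash
mkdir -p pics; ls; cat > h.py <<'E'
from workcell import *
import numpy as np, cv2, pickle
from scipy.spatial.transform import Rotation as R
def snap(n,f):
    c=camera(n); pickle.dump(c,open(f'pics/{f}.pkl','wb')); cv2.imwrite(f'pics/{f}.png',c['color'][:,:,::-1]); return c
def load(f): return pickle.load(open(f'pics/{f}.pkl','rb'))
def ray(c,u,v):
    f=c['color'].shape[0]/2/np.tan(np.radians(c['fov_y'])/2)
    M=cv2.Rodrigues(np.array(c['rvec'],float))[0]
    d=M.T@np.array([(u-c['cx'])/f,(v-c['cy'])/f,1]); o=-M.T@np.array(c['tvec'],float).ravel()
    return o,d/np.linalg.norm(d)
def onplane(c,u,v,z):
    o,d=ray(c,u,v); return o+d*(z-o[2])/d[2]
def proj(c,p):
    f=c['color'].shape[0]/2/np.tan(np.radians(c['fov_y'])/2)
    q=cv2.Rodrigues(np.array(c['rvec'],float))[0]@np.array(p,float)+np.array(c['tvec'],float).ravel()
    return np.array([c['cx']+f*q[0]/q[2],c['cy']+f*q[1]/q[2]])
E
python3 - <<'E'
from h import *
a=snap('top','top0');b=snap('scene','scene0')
o=get_obs();print(o)
for c in(a,b):print({k:v for k,v in c.items() if k!='color'},ray(c,280,210))
cv2.imwrite('pics/both0.png',cv2.resize(np.vstack([a['color'],b['color']])[:,:,::-1],None,fx=.71,fy=.71,interpolation=cv2.INTER_AREA))
E
```

```text
pics
{'clock': 0.1, 'joint_pos': array([-1.30361259,  0.33283139, -0.06471257,  1.46085183,  0.02154819,
        1.34990927, -0.08854763]), 'joint_velocities': array([ 0.00161338, -0.00153392, -0.00162501, -0.00235719,  0.00160765,
       -0.00074404,  0.00042991]), 'tau': array([ 1.62095159e-03, -6.26743340e+01,  4.91949962e-02, -3.92426956e+01,
        1.64344360e-02,  6.86668165e-03, -4.61880825e-05]), 'position': array([0.17847702, 0.59863563, 0.24158394]), 'ee_rot': array([ 1.44399265e-01,  9.89519290e-01, -6.47288173e-04, -9.22781407e-05]), 'ft_force': array([-0.44406281, -0.02520836, -0.73244891]), 'torque': array([0.05309154, 0.01065095, 0.01494646]), 'grasp_force': 0.0, 'grip_width': 1.002557366293729}
{'fov_y': 43.70759077486406, 'cx': 283.48771102997154, 'cy': 205.98991380519402, 'rvec': array([ 2.15877448, -2.10490327,  0.14181954]), 'tvec': array([-0.03111878,  0.54668499,  1.17355433])} (array([ 0.36182199, -0.0447252 ,  1.24263717]), array([ 0.14485622,  0.02904391, -0.98902635]))
{'fov_y': 50.8507664349989, 'cx': 284.5082895811892, 'cy': 207.75458993257496, 'rvec': array([ 2.04919485, -1.06682317,  0.52621055]), 'tvec': array([-0.32705953,  0.32735976,  0.8453557 ])} (array([-0.19059298, -0.51364423,  0.79284458]), array([ 0.63535293,  0.4382648 , -0.63580706]))
```

View pics/top0.png

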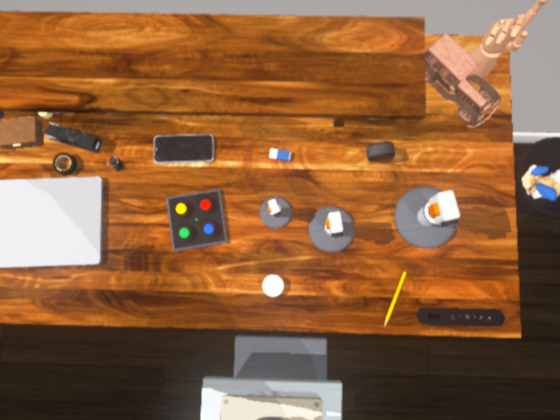

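View pics/scene0.png

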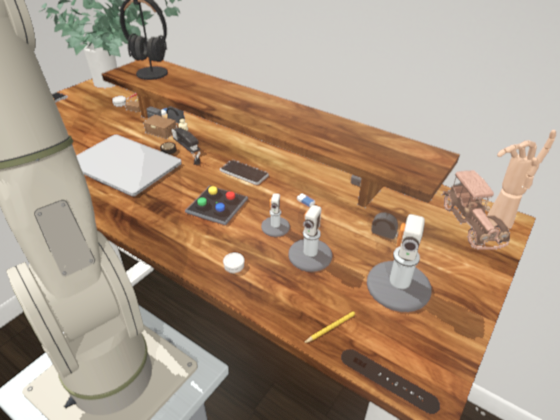

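The three mast look-alikes in the top view are small at (275,212), middle at (332,229) and large at (427,217). The middle one fits: its foot is about 46 px across, or roughly 110 mm. I'll measure it and confirm with a crop.

```bash
python3 - <<'E'
from h import *
t=load('top0');s=load('scene0')
print('proj tcp',proj(t,[.178,.599,.24]),proj(s,[.178,.599,.24]))
rng={'green':((45,120,60),(80,255,255)),'yellow':((24,150,120),(34,255,255)),'blue':((105,120,80),(125,255,255)),'red':((172,150,90),(180,255,255)),'red0':((0,200,120),(4,255,255))}
for nm,c,box in(('top',t,(165,185,230,255)),('scene',s,(180,175,255,230))):
  hsv=cv2.cvtColor(c['color'],cv2.COLOR_RGB2HSV)
  x0,y0,x1,y1=box
  for k,(l,h) in rng.items():
    m=cv2.inRange(hsv,np.array(l),np.array(h)); m2=np.zeros_like(m); m2[y0:y1,x0:x1]=m[y0:y1,x0:x1]
    n,lab,st,ce=cv2.connectedComponentsWithStats(m2)
    for i in range(1,n):
      if st[i,4]>15: print(nm,k,st[i],ce[i].round(1),onplane(c,*ce[i],.032).round(4))
# feet by dark gray circle
g=t['color'].astype(int); m=((g.max(2)-g.min(2)<25)&(g.max(2)<125)).astype(np.uint8)*255
n,lab,st,ce=cv2.connectedComponentsWithStats(m)
for i in range(1,n):
  if st[i,4]>300 and 260<ce[i][0]<470 and 150<ce[i][1]<260:
    cs=cv2.findContours((lab==i).astype(np.uint8),cv2.RETR_EXTERNAL,cv2.CHAIN_APPROX_NONE)[0]
    (e,ax,an)=cv2.fitEllipse(cv2.convexHull(max(cs,key=len))); p=onplane(t,*e,.012)
    print('foot',st[i],np.round(e,1),np.round(ax,1),p.round(4), np.array(ax)*(1.23)/523.8)
a=cv2.resize(t['color'][185:265,260:370],None,fx=5,fy=5,interpolation=cv2.INTER_CUBIC)
b=cv2.resize(s['color'][190:280,275:345],None,fx=4.45,fy=4.45,interpolation=cv2.INTER_CUBIC)
H=min(a.shape[0],b.shape[0]);im=np.hstack([a[:H,:],b[:H,:250]])[:, :800]
cv2.imwrite('pics/crop.png',im[:,:,::-1]);print(im.shape)
E
```

```text
proj tcp [-53.86683053 377.46545685] [-11.72684319 137.06450939]
top green [179 227  11  11  93] [183.9 232.4] [0.4809 0.2132 0.032 ]
top yellow [176 203  11  11  96] [180.8 208.1] [0.538  0.2239 0.032 ]
top blue [203 223  11  11  96] [208.2 228.2] [0.4922 0.1569 0.032 ]
top red0 [201 199  10  11  74] [205.3 204.1] [0.5488 0.1667 0.032 ]
scene green [198 198   8   7  46] [201.5 201. ] [0.4752 0.2097 0.032 ]
scene yellow [209 189   8   5  18] [212.8 191.8] [0.5251 0.2127 0.032 ]
scene blue [216 203   8   8  57] [219.5 206.4] [0.4861 0.1535 0.032 ]
(400, 800, 3)
```

View pics/crop.png

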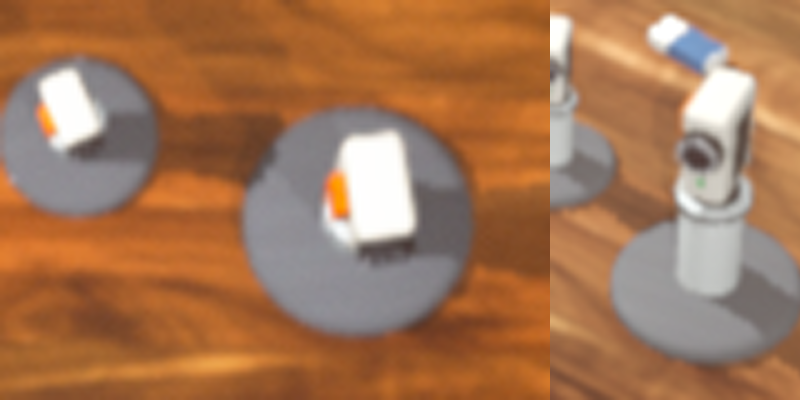

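The crop shows the middle mast's white head with the orange button on its left side (world +y) and the lens towards the robot. Next I'll get the head's pose.

```bash
python3 - <<'E'
from h import *
t=load('top0')
g=t['color'].astype(int)
m=(g.min(2)>205).astype(np.uint8); m2=np.zeros_like(m); m2[205:240,318:350]=m[205:240,318:350]
cs=max(cv2.findContours(cv2.morphologyEx(m2,cv2.MORPH_OPEN,np.ones((3,3),np.uint8)),cv2.RETR_EXTERNAL,cv2.CHAIN_APPROX_NONE)[0],key=cv2.contourArea)
P=np.array([onplane(t,*q[0],.147)[:2] for q in cs],np.float32)
r=cv2.minAreaRect(P*1000);print('top rect',r)
print(cv2.boxPoints(r).round(1))
m=((g.max(2)-g.min(2)<35)&(g.max(2)<150)).astype(np.uint8); m2=np.zeros_like(m); m2[200:260,300:365]=m[200:260,300:365]
cs=max(cv2.findContours(m2,cv2.RETR_EXTERNAL,cv2.CHAIN_APPROX_NONE)[0],key=cv2.contourArea)
P=np.array([onplane(t,*q[0],.01)[:2] for q in cs],np.float32)
print('foot',cv2.minEnclosingCircle(P),cv2.fitEllipse(cv2.convexHull(P*1000)))
hsv=cv2.cvtColor(t['color'],cv2.COLOR_RGB2HSV)
m=cv2.inRange(hsv,np.array((4,190,190)),np.array((18,255,255)));m2=np.zeros_like(m); m2[210:240,318:340]=m[210:240,318:340]
n,lab,st,ce=cv2.connectedComponentsWithStats(m2)
for i in range(1,n):
  if st[i,4]>8: print('btn',st[i],ce[i],onplane(t,*ce[i],.125))
# tcp geometry: wrist camera & tool dirs
o=get_obs();print(R.from_quat(o['ee_rot']).as_matrix().round(3)); import workcell; print([k for k in dir(workcell) if k[0]!='_'])
try: print(tcp_to_tips)
except Exception as e: print(e)
E
```

```text
top rect ((499.5674743652344, -127.92251586914062), (42.63258743286133, 27.304712295532227), 0.7854620218276978)
[[ 478.1 -114.6]
 [ 478.4 -141.9]
 [ 521.1 -141.3]
 [ 520.7 -114. ]]
foot ((0.5001013875007629, -0.13005951046943665), 0.05504652485251427) ((500.3773193359375, -130.28659057617188), (106.29789733886719, 107.87020111083984), 94.07298278808594)
btn [326 220   3   8  15] [327.2 223.6] [ 0.49845732 -0.11400418  0.125     ]
[[-0.958  0.286 -0.   ]
 [ 0.286  0.958 -0.001]
 [-0.    -0.001 -1.   ]]
['MotionError', 'camera', 'get_obs', 'hand_in', 'tcp_to_tips']
0.011
```

Keys measure 58 mm apart as they should. The mast is at (0.500, -0.129), its foot radius is 55 mm (correct), and its yaw is about 0. I'll level the tool yaw, then travel to the green key.

Call:
apply_moves(rows=[{"az": -5.6,"gripper": 1},{"az": -5.5,"gripper": 1},{"az": -5.5,"gripper": 1},{"x": -25,"y": -32,"gripper": 1},{"x": -25,"y": -32,"gripper": 1}], newtons=20)

```text
invalid input at $.rows[0]: expected keys x, y, z, ax, ay, az, gripper
```

Call:
apply_moves(rows=[{"x": -25,"y": -32,"gripper": 1},{"x": -25,"y": -32,"gripper": 1},{"x": -25,"y": -32,"gripper": 1},{"x": -25,"y": -32,"gripper": 1},{"x": -25,"y": -32,"gripper": 1}])

```text
invalid input at $.rows[0]: expected keys x, y, z, ax, ay, az, gripper
```

Call:
apply_moves(rows=[{"x": -25,"y": -32,"gripper": 1},{"x": -25,"y": -32,"gripper": 1},{"x": -25,"y": -32,"gripper": 1},{"x": -25,"y": -32,"z": 10,"gripper": 1},{"gripper": 1}])

```text
invalid input at $.rows[0]: expected keys x, y, z, ax, ay, az, gripper
```

Call:
apply_moves(rows=[{"x": 0,"y": 0,"z": 0,"ax": 0,"ay": 0,"az": -5.6,"gripper": 1},{"x": 0,"y": 0,"z": 0,"ax": 0,"ay": 0,"az": -5.5,"gripper": 1},{"x": 0,"y": 0,"z": 0,"ax": 0,"ay": 0,"az": -5.5,"gripper": 1},{"x": -25,"y": -32,"z": 0,"ax": 0,"ay": 0,"az": 0,"gripper": 1},{"x": -25,"y": -32,"z": 0,"ax": 0,"ay": 0,"az": 0,"gripper": 1}], newtons=20)

```text
clock: 0.52
position: [0.2271, 0.535, 0.2412]
ee_rot: [-0.003, 1.0, -0.0, -0.001]
ft_force: [1.4, 0.2, 0.5]
grip_width: 0.298
grasp_force: 0.0
```

Call:
apply_moves(rows=[{"x": -25,"y": -32,"z": 0,"ax": 0,"ay": 0,"az": 0,"gripper": 1},{"x": -25,"y": -32,"z": 0,"ax": 0,"ay": 0,"az": 0,"gripper": 1},{"x": -25,"y": -32,"z": 0,"ax": 0,"ay": 0,"az": 0,"gripper": 1},{"x": -25,"y": -32,"z": 0,"ax": 0,"ay": 0,"az": 0,"gripper": 1},{"x": -25,"y": -32,"z": 0,"ax": 0,"ay": 0,"az": 0,"gripper": 1}])

```text
clock: 0.93
position: [0.3543, 0.373, 0.2421]
ee_rot: [0.0, 1.0, -0.0, -0.0]
ft_force: [0.4, 0.1, 0.0]
grip_width: 0.001
grasp_force: 0.0
```

Call:
apply_moves(rows=[{"x": -25,"y": -32,"z": 0,"ax": 0,"ay": 0,"az": 0,"gripper": 1},{"x": -25,"y": -32,"z": 0,"ax": 0,"ay": 0,"az": 0,"gripper": 1},{"x": -25,"y": -32,"z": 0,"ax": 0,"ay": 0,"az": 0,"gripper": 1},{"x": -25,"y": -32,"z": 10,"ax": 0,"ay": 0,"az": 0,"gripper": 1},{"x": 0,"y": 0,"z": 0,"ax": 0,"ay": 0,"az": 0,"gripper": 1}])

```text
clock: 1.35
position: [0.4576, 0.2389, 0.231]
ee_rot: [0.005, 1.0, -0.002, 0.0]
ft_force: [0.1, -1.1, -0.2]
grip_width: 0.001
grasp_force: 0.0
```

Call:
apply_moves(rows=[{"x": -23,"y": -25.5,"z": 0,"ax": 0,"ay": 0,"az": 0,"gripper": 1},{"x": 0,"y": 0,"z": 41,"ax": 0,"ay": 0,"az": 0,"gripper": 1},{"x": 0,"y": 0,"z": 40,"ax": 0,"ay": 0,"az": 0,"gripper": 1},{"x": 0,"y": 0,"z": 40,"ax": 0,"ay": 0,"az": 0,"gripper": 1},{"x": 0,"y": 0,"z": 30,"ax": 0,"ay": 0,"az": 0,"gripper": 1}])

```text
clock: 1.77
position: [0.4751, 0.2207, 0.0781]
ee_rot: [0.0, 1.0, -0.001, -0.001]
ft_force: [-0.2, 0.9, 0.2]
grip_width: 0.002
grasp_force: 0.0
```

```bash
python3 - <<'E'
from h import *
c=snap('wrist','w1');t=snap('top','t1');o=get_obs();print(o['position'],R.from_quat(o['ee_rot']).as_matrix().round(3))
print(c['cx'],c['cy'],c['fov_y'])
hsv=cv2.cvtColor(c['color'],cv2.COLOR_RGB2HSV)
rng={'green':((45,120,60),(80,255,255)),'yellow':((24,150,120),(34,255,255)),'blue':((105,120,80),(125,255,255)),'red0':((0,200,120),(4,255,255))}
for k,(l,h) in rng.items():
    m=cv2.inRange(hsv,np.array(l),np.array(h))
    n,lab,st,ce=cv2.connectedComponentsWithStats(m)
    for i in range(1,n):
      if st[i,4]>200: print(k,st[i],ce[i].round(1),onplane(c,*ce[i],.033).round(4))
print('tcp tip px',proj(c,o['position']-[0,0,.011]))
E
```

```text
[0.47316835 0.21980175 0.07659337] [[-1.    -0.    -0.008]
 [-0.     1.    -0.005]
 [ 0.008 -0.005 -1.   ]]
280.28345874961923 208.78127459495806 60.15388143980314
green [248 233  41  20 235] [265.5 239.3] [0.4676 0.213  0.033 ]
blue [ 145  250   46   45 1591] [167.4 271.8] [0.487 0.159 0.033]
tcp tip px [277.76788174 280.06234633]
```

View pics/w1.png

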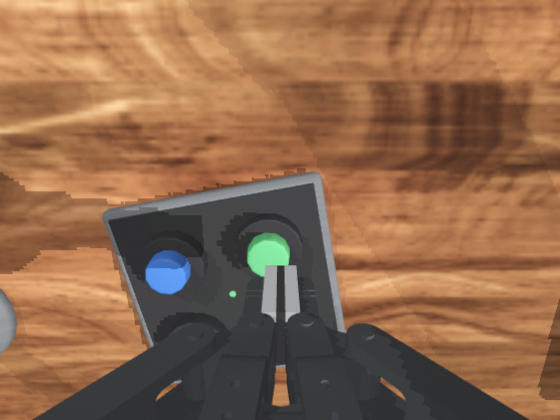

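The wrist view shows the shut fingertips near (281,280), the green cap centre at (268,256) and blue at (167,272). Green comes out at about (0.479, 0.2135), agreeing with the top view to within 2 mm. I'll shift slightly and descend.

Call:
apply_moves(rows=[{"x": -4.5,"y": -7,"z": 0,"ax": 0,"ay": 0,"az": 0,"gripper": 1},{"x": 0,"y": 0,"z": 15,"ax": 0,"ay": 0,"az": 0,"gripper": 1},{"x": 0,"y": 0,"z": 15,"ax": 0,"ay": 0,"az": 0,"gripper": 1},{"x": 0,"y": 0,"z": 4,"ax": 0,"ay": 0,"az": 0,"gripper": 1},{"x": 0,"y": 0,"z": 0,"ax": 0,"ay": 0,"az": 0,"gripper": 1}])

```text
clock: 2.28
position: [0.4818, 0.2145, 0.0486]
ee_rot: [0.0, 1.0, 0.0, 0.0]
ft_force: [-0.7, 0.5, 0.4]
grip_width: -0.001
grasp_force: 0.0
```

Call:
apply_moves(rows=[{"x": 0,"y": 0,"z": 3,"ax": 0,"ay": 0,"az": 0,"gripper": 1},{"x": 0,"y": 0,"z": 2,"ax": 0,"ay": 0,"az": 0,"gripper": 1},{"x": 0,"y": 0,"z": 0,"ax": 0,"ay": 0,"az": 0,"gripper": 1}])

```text
clock: 2.53
position: [0.4818, 0.215, 0.0433]
ee_rot: [-0.0, 1.0, 0.001, 0.001]
ft_force: [0.9, 0.1, 2.2]
grip_width: 0.003
grasp_force: 0.9
```

Call:
apply_moves(rows=[{"x": 0,"y": 0,"z": 3,"ax": 0,"ay": 0,"az": 0,"gripper": 1},{"x": 0,"y": 0,"z": 3,"ax": 0,"ay": 0,"az": 0,"gripper": 1},{"x": 0,"y": 0,"z": 1,"ax": 0,"ay": 0,"az": 0,"gripper": 1},{"x": 0,"y": 0,"z": 0,"ax": 0,"ay": 0,"az": 0,"gripper": 1}])

```text
clock: 2.87
position: [0.482, 0.2151, 0.0377]
ee_rot: [0.0, 1.0, 0.001, 0.001]
ft_force: [-7.4, -3.7, 28.7]
grip_width: 0.002
grasp_force: 14.1
```

Green is bottomed: force rose to 29 N at the expected height. I'll lift and go to yellow.

Call:
apply_moves(rows=[{"x": 0,"y": 0,"z": -24,"ax": 0,"ay": 0,"az": 0,"gripper": 1},{"x": -28,"y": 5,"z": 0,"ax": 0,"ay": 0,"az": 0,"gripper": 1},{"x": -28,"y": 5,"z": 0,"ax": 0,"ay": 0,"az": 0,"gripper": 1},{"x": 0,"y": 0,"z": 0,"ax": 0,"ay": 0,"az": 0,"gripper": 1},{"x": 0,"y": 0,"z": 0,"ax": 0,"ay": 0,"az": 0,"gripper": 1}])

```text
clock: 3.28
position: [0.5375, 0.2243, 0.0588]
ee_rot: [0.0, 1.0, -0.0, -0.0]
ft_force: [-0.3, -0.7, -0.9]
grip_width: 0.001
grasp_force: 0.0
```

```bash
python3 - <<'E'
from h import *
c=snap('wrist','w2');o=get_obs();print(o['position'],o['ft_force'])
hsv=cv2.cvtColor(c['color'],cv2.COLOR_RGB2HSV)
rng={'green':((45,120,60),(80,255,255)),'yellow':((24,150,120),(34,255,255)),'blue':((105,120,80),(125,255,255)),'red0':((0,200,120),(4,255,255))}
for k,(l,h) in rng.items():
    m=cv2.inRange(hsv,np.array(l),np.array(h))
    n,lab,st,ce=cv2.connectedComponentsWithStats(m)
    for i in range(1,n):
      if st[i,4]>200: print(k,st[i],ce[i].round(1),onplane(c,*ce[i],.032).round(4))
E
```

```text
[0.53652843 0.22428648 0.05861554] [ 0.06692858 -0.53429711 -0.20925213]
blue [ 104  145   58   54 2443] [132.7 171.5] [0.489  0.1589 0.032 ]
```

Call:
apply_moves(rows=[{"x": 0,"y": 0,"z": 14,"ax": 0,"ay": 0,"az": 0,"gripper": 1},{"x": 0,"y": 0,"z": 4,"ax": 0,"ay": 0,"az": 0,"gripper": 1},{"x": 0,"y": 0,"z": 3,"ax": 0,"ay": 0,"az": 0,"gripper": 1},{"x": 0,"y": 0,"z": 3,"ax": 0,"ay": 0,"az": 0,"gripper": 1},{"x": 0,"y": 0,"z": 0,"ax": 0,"ay": 0,"az": 0,"gripper": 1}])

```text
clock: 3.75
position: [0.536, 0.2246, 0.0377]
ee_rot: [0.0, 1.0, 0.0, -0.001]
ft_force: [-13.3, -4.2, 27.5]
grip_width: -0.001
grasp_force: 13.9
```

Call:
apply_moves(rows=[{"x": 0,"y": 0,"z": -24,"ax": 0,"ay": 0,"az": 0,"gripper": 1},{"x": 22.5,"y": -33,"z": 0,"ax": 0,"ay": 0,"az": 0,"gripper": 1},{"x": 22.5,"y": -33,"z": 0,"ax": 0,"ay": 0,"az": 0,"gripper": 1},{"x": 0,"y": 0,"z": 0,"ax": 0,"ay": 0,"az": 0,"gripper": 1},{"x": 0,"y": 0,"z": 0,"ax": 0,"ay": 0,"az": 0,"gripper": 1}])

```text
clock: 4.17
position: [0.4903, 0.1565, 0.0593]
ee_rot: [0.001, 1.0, -0.0, -0.001]
ft_force: [0.3, 1.6, -0.1]
grip_width: -0.002
grasp_force: 0.0
```

Call:
apply_moves(rows=[{"x": 0,"y": 0,"z": 14,"ax": 0,"ay": 0,"az": 0,"gripper": 1},{"x": 0,"y": 0,"z": 4,"ax": 0,"ay": 0,"az": 0,"gripper": 1},{"x": 0,"y": 0,"z": 3,"ax": 0,"ay": 0,"az": 0,"gripper": 1},{"x": 0,"y": 0,"z": 3,"ax": 0,"ay": 0,"az": 0,"gripper": 1},{"x": 0,"y": 0,"z": 0,"ax": 0,"ay": 0,"az": 0,"gripper": 1}])

```text
clock: 4.58
position: [0.4921, 0.1594, 0.0376]
ee_rot: [-0.0, 1.0, 0.0, -0.001]
ft_force: [-12.1, -2.8, 31.4]
grip_width: -0.003
grasp_force: 15.6
```

Call:
apply_moves(rows=[{"x": 0,"y": 0,"z": -40,"ax": 0,"ay": 0,"az": 0,"gripper": 1},{"x": 0,"y": 0,"z": -40,"ax": 0,"ay": 0,"az": 0,"gripper": 1},{"x": 0,"y": 0,"z": -40,"ax": 0,"ay": 0,"az": 0,"gripper": 1},{"x": 0,"y": 0,"z": -40,"ax": 0,"ay": 0,"az": 0,"gripper": 0},{"x": 0,"y": 0,"z": -40,"ax": 0,"ay": 0,"az": 0,"gripper": 0}])

```text
clock: 5.0
position: [0.4915, 0.1587, 0.2375]
ee_rot: [-0.0, 1.0, -0.0, -0.0]
ft_force: [1.2, 0.6, -0.8]
grip_width: 0.275
grasp_force: 0.0
```

Call:
apply_moves(rows=[{"x": 0,"y": -41,"z": 0,"ax": 0,"ay": 0,"az": 0,"gripper": 0},{"x": 0,"y": -41,"z": 0,"ax": 0,"ay": 0,"az": 0,"gripper": 0},{"x": 0,"y": -41,"z": 0,"ax": 0,"ay": 0,"az": 0,"gripper": 0},{"x": 0,"y": -41,"z": 0,"ax": 0,"ay": 0,"az": 0,"gripper": 0},{"x": 0,"y": -41,"z": 0,"ax": 0,"ay": 0,"az": 0,"gripper": 0}])

```text
clock: 5.42
position: [0.4916, -0.048, 0.2356]
ee_rot: [-0.0, 1.0, 0.0, 0.0]
ft_force: [1.7, 0.7, 0.1]
grip_width: 0.974
grasp_force: 0.0
```

Call:
apply_moves(rows=[{"x": -4,"y": -41,"z": 0,"ax": 0,"ay": 0,"az": 0,"gripper": 0},{"x": -4,"y": -41,"z": 0,"ax": 0,"ay": 0,"az": 0,"gripper": 0},{"x": 0,"y": 0,"z": 0,"ax": 0,"ay": 0,"az": 0,"gripper": 0},{"x": 0,"y": 0,"z": 0,"ax": 0,"ay": 0,"az": 0,"gripper": 0}])

```text
clock: 5.75
position: [0.4997, -0.1307, 0.2354]
ee_rot: [0.002, 1.0, -0.0, -0.0]
ft_force: [0.5, 0.6, -0.0]
grip_width: 1.0
grasp_force: 0.0
```

```bash
python3 - <<'E'
from h import *
c=snap('wrist','w3');o=get_obs();print(o['position'],o['ee_rot'].round(4),o['grip_width'])
for p in([.5,-.129,.147],[.478,-.129,.147],[.522,-.129,.147],[.5,-.116,.147],[.5,-.142,.147]): print(p,proj(c,p).round(1))
print(proj(c,o['position']),ray(c,280,210))
E
```

```text
[ 0.49994285 -0.12853578  0.23521953] [ 6.e-04  1.e+00  0.e+00 -4.e-04] 1.001544337554927
[0.5, -0.129, 0.147] [282.7 223.1]
[0.478, -0.129, 0.147] [282.6 190.5]
[0.522, -0.129, 0.147] [282.8 253.7]
[0.5, -0.116, 0.147] [302.7 223. ]
[0.5, -0.142, 0.147] [262.7 223.1]
[284.7757962  299.69478185] (array([ 0.41395279, -0.12975151,  0.36647751]), array([ 0.33124519, -0.00411635, -0.94353573]))
```

View pics/w3.png

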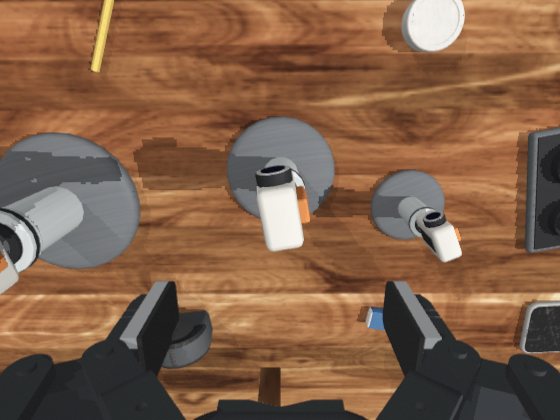

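The wrist view shows the middle head's top at about (258..302, 190..250), with a yaw of several degrees and the button on the right (+y). I'll measure it precisely.

```bash
python3 - <<'E'
from h import *
c=load('w3');g=c['color'].astype(int)
for th in (200,225):
  m=((g.min(2)>th)&(g.max(2)-g.min(2)<25)).astype(np.uint8); m2=np.zeros_like(m); m2[185:256,250:310]=m[185:256,250:310]
  m2=cv2.morphologyEx(m2,cv2.MORPH_OPEN,np.ones((5,5),np.uint8))
  cs=max(cv2.findContours(m2,cv2.RETR_EXTERNAL,cv2.CHAIN_APPROX_NONE)[0],key=cv2.contourArea)
  P=np.array([onplane(c,*q[0],.147)[:2]*1000 for q in cs],np.float32)
  print(th,cv2.minAreaRect(P)); 
  # left and right edges: line fit
  for nm in('L','R'):
    e=[]
    for v in range(200,242,1):
      xs=np.where(m2[v])[0]
      if len(xs): e.append(onplane(c,xs[0]-.5 if nm=='L' else xs[-1]+.5,v,.147)[:2]*1000)
    vx,vy,x0,y0=cv2.fitLine(np.array(e,np.float32),cv2.DIST_HUBER,0,.01,.01).ravel(); print(nm,np.degrees(np.arctan2(vy,vx)*1),'y at x=500:',y0+(500-x0)*vy/vx)
E
```

```text
200 ((497.5377197265625, -129.53089904785156), (40.871700286865234, 22.381345748901367), 9.904413223266602)
L 9.805624 y at x=500: -140.46153
R 9.54128 y at x=500: -117.76098
225 ((497.93829345703125, -129.07171630859375), (37.44607162475586, 20.297794342041016), 9.774481773376465)
L 9.728367 y at x=500: -139.01465
R 9.4586525 y at x=500: -118.429924
```

Call:
apply_moves(rows=[{"x": 0,"y": 0,"z": 0,"ax": 0,"ay": 0,"az": -4.8,"gripper": 0},{"x": 0,"y": 0,"z": 30,"ax": 0,"ay": 0,"az": -4.8,"gripper": 0},{"x": 0,"y": 0,"z": 30,"ax": 0,"ay": 0,"az": 0,"gripper": 0},{"x": 0,"y": 0,"z": 20,"ax": 0,"ay": 0,"az": 0,"gripper": 0},{"x": 0,"y": 0,"z": 0,"ax": 0,"ay": 0,"az": 0,"gripper": 0}])

```text
clock: 6.22
position: [0.4979, -0.1259, 0.1515]
ee_rot: [-0.085, 0.996, 0.001, -0.003]
ft_force: [-0.5, -0.3, -1.1]
grip_width: 1.001
grasp_force: 0.0
```

```bash
python3 - <<'E'
from h import *
c=snap('wrist','w4');o=get_obs();print(o['position'],o['ft_force'],R.from_quat(o['ee_rot']).as_matrix().round(3))
E
```

```text
[ 0.49896983 -0.12650514  0.15388644] [-0.13221724  0.41714321  0.79410502] [[-0.986 -0.169 -0.004]
 [-0.169  0.986  0.   ]
 [ 0.004  0.001 -1.   ]]
```

View pics/w4.png

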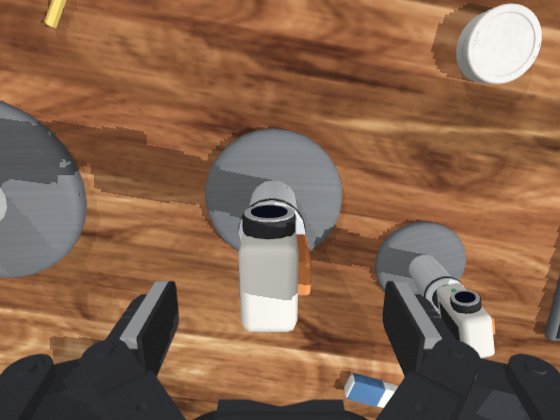

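Aligned in yaw. The head's column is about 270 against a finger midline of 281, so I'll shift about 3.5 mm towards -y, descend and squeeze.

Call:
apply_moves(rows=[{"x": 0,"y": -3.5,"z": 0,"ax": 0,"ay": 0,"az": 0,"gripper": 0},{"x": 0,"y": 0,"z": 23,"ax": 0,"ay": 0,"az": 0,"gripper": 0},{"x": 0,"y": 0,"z": 22,"ax": 0,"ay": 0,"az": 0,"gripper": 0},{"x": 0,"y": 0,"z": 0,"ax": 0,"ay": 0,"az": 0,"gripper": 0},{"x": 0,"y": 0,"z": 0,"ax": 0,"ay": 0,"az": 0,"gripper": 0}])

```text
clock: 6.68
position: [0.5009, -0.1318, 0.1113]
ee_rot: [-0.084, 0.996, 0.0, -0.0]
ft_force: [0.5, -0.5, -0.2]
grip_width: 1.004
grasp_force: 0.0
```

Call:
apply_moves(rows=[{"x": 0,"y": 0,"z": 0,"ax": 0,"ay": 0,"az": 0,"gripper": 1},{"x": 0,"y": 0,"z": 0,"ax": 0,"ay": 0,"az": 0,"gripper": 1},{"x": 0,"y": 0,"z": 0,"ax": 0,"ay": 0,"az": 0,"gripper": 1},{"x": 0,"y": 0,"z": 0,"ax": 0,"ay": 0,"az": 0,"gripper": 1},{"x": 0,"y": 0,"z": 0,"ax": 0,"ay": 0,"az": 0,"gripper": 1}], newtons=35)

```text
clock: 7.1
position: [0.501, -0.1306, 0.1111]
ee_rot: [-0.084, 0.996, 0.001, 0.0]
ft_force: [-5.9, 13.0, 20.6]
grip_width: 0.308
grasp_force: 39.6
```

Call:
apply_moves(rows=[{"x": 0,"y": 0,"z": 0,"ax": 0,"ay": 0,"az": 0,"gripper": 1},{"x": 0,"y": 0,"z": 0,"ax": 0,"ay": 0,"az": 0,"gripper": 1},{"x": 0,"y": 0,"z": 0,"ax": 0,"ay": 0,"az": 0,"gripper": 1}])

```text
clock: 7.35
position: [0.5009, -0.1305, 0.1113]
ee_rot: [-0.084, 0.996, 0.001, 0.0]
ft_force: [-4.6, 6.2, 10.5]
grip_width: 0.312
grasp_force: 39.2
```

Width is about 27 mm with 39 N of grip, so the button is fully in. Lifting now.

Call:
apply_moves(rows=[{"x": 0,"y": 0,"z": -8,"ax": 0,"ay": 0,"az": 0,"gripper": 1},{"x": 0,"y": 0,"z": -12,"ax": 0,"ay": 0,"az": 0,"gripper": 1},{"x": 0,"y": 0,"z": -12,"ax": 0,"ay": 0,"az": 0,"gripper": 1},{"x": 0,"y": 0,"z": -12,"ax": 0,"ay": 0,"az": 0,"gripper": 1},{"x": 0,"y": 0,"z": -12,"ax": 0,"ay": 0,"az": 0,"gripper": 1}])

```text
clock: 7.77
position: [0.5007, -0.1305, 0.1666]
ee_rot: [-0.084, 0.996, 0.001, 0.0]
ft_force: [3.2, 3.6, -5.3]
grip_width: 0.314
grasp_force: 38.2
```

Call:
apply_moves(rows=[{"x": 0,"y": 0,"z": 0,"ax": 0,"ay": 0,"az": 0,"gripper": 1},{"x": 0,"y": 0,"z": -12,"ax": 0,"ay": 0,"az": 0,"gripper": 1},{"x": 0,"y": 0,"z": -12,"ax": 0,"ay": 0,"az": 0,"gripper": 1},{"x": 0,"y": 0,"z": -12,"ax": 0,"ay": 0,"az": 0,"gripper": 1},{"x": 0,"y": 0,"z": 0,"ax": 0,"ay": 0,"az": 0,"gripper": 1}])

```text
clock: 8.18
position: [0.5006, -0.1305, 0.2033]
ee_rot: [-0.084, 0.996, 0.001, 0.0]
ft_force: [1.9, 4.6, -8.9]
grip_width: 0.317
grasp_force: 37.8
```

Call:
apply_moves(rows=[{"x": 0,"y": 0,"z": -8,"ax": 0,"ay": 0,"az": 0,"gripper": 1},{"x": 0,"y": 0,"z": -7,"ax": 0,"ay": 0,"az": 0,"gripper": 1},{"x": 0,"y": 0,"z": -3,"ax": 0,"ay": 0,"az": 0,"gripper": 1},{"x": 0,"y": 0,"z": 0,"ax": 0,"ay": 0,"az": 0,"gripper": 1},{"x": 0,"y": 0,"z": 0,"ax": 0,"ay": 0,"az": 0,"gripper": 1}])

```text
clock: 8.6
position: [0.5005, -0.1305, 0.2197]
ee_rot: [-0.084, 0.996, 0.001, -0.0]
ft_force: [4.5, 4.2, -9.2]
grip_width: 0.317
grasp_force: 37.8
```

Call:
apply_moves(rows=[{"x": 0,"y": 0,"z": -1.5,"ax": 0,"ay": 0,"az": 0,"gripper": 1},{"x": 0,"y": 0,"z": -1,"ax": 0,"ay": 0,"az": 0,"gripper": 1},{"x": 0,"y": 0,"z": 0,"ax": 0,"ay": 0,"az": 0,"gripper": 1},{"x": 0,"y": 0,"z": 0,"ax": 0,"ay": 0,"az": 0,"gripper": 1}])

```text
clock: 8.93
position: [0.5004, -0.1304, 0.2217]
ee_rot: [-0.084, 0.996, 0.001, -0.0]
ft_force: [5.7, 4.3, -12.5]
grip_width: 0.312
grasp_force: 37.7
```

Call:
apply_moves(rows=[{"x": 0,"y": 0,"z": -1,"ax": 0,"ay": 0,"az": 0,"gripper": 1},{"x": 0,"y": 0,"z": 0,"ax": 0,"ay": 0,"az": 0,"gripper": 1},{"x": 0,"y": 0,"z": 0,"ax": 0,"ay": 0,"az": 0,"gripper": 1}])

```text
clock: 9.18
position: [0.5003, -0.1304, 0.2219]
ee_rot: [-0.084, 0.996, 0.001, -0.001]
ft_force: [7.4, 3.6, -19.4]
grip_width: 0.317
grasp_force: 37.0
```

```bash
python3 - <<'E'
from h import *
c=snap('scene','s5');print(proj(c,[.5,-.13,.227]),proj(c,[.5,-.13,.197]))
t=load('scene0');cv2.imwrite('pics/fin.png',np.hstack([cv2.resize(c['color'][90:300,180:460],None,fx=2.8,fy=2.8)])[:,:,::-1])
E
```

```text
[315.18187508 181.5634168 ] [314.38398548 192.47627646]
```

View pics/fin.png

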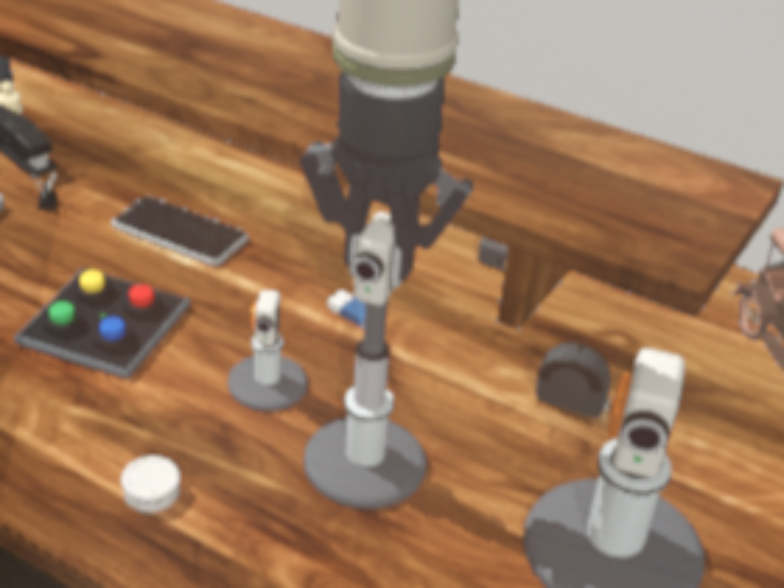

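The picture shows both mast sections out, with the head gripped at crop position (375,260). The pull rises at a solid stop (19 N after 110 mm of lift), and the bystanders look undisturbed.

```bash
python3 -c "
from workcell import *
print(hand_in())"
```

```text
the job is handed in; nothing more can be done
None
```

I pressed green, yellow and blue in order and drew the middle-sized camera head up to the second stop, where the arm is holding it; the job is handed in, but no verdict came back.

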